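Strip a fan-cooled processor stack for rework

ROBOT

A 7-joint arm with a two-finger parallel gripper is mounted at the origin on the work surface. World frame = base frame: x ahead of the robot, y to its left, z up, the work surface at z = 0. Lengths are in m, angles in rad, forces in N, time in s.
With the tool pointing down it reaches from about 0.425 to 0.875 m from the base axis. Payload 8.4 kg.
Tool frame: the origin (TCP) lies between the finger pads; the fingertips stand 17 mm ahead of it and the grasp point (between the pads) lies 2 mm behind it; z points along the fingers, y is the line along which they close (so a half turn about z gives the same grasp; the last joint's range is limited). The gripper opens to 87 mm and grips with 3 to 60 N. Pads are 19 mm wide; open, the fingers measure 117 mm over their backs; the gripper's body (75 mm by 190 mm) begins 51 mm behind the grasp point.
Start: joints at [-1.209, 0.333, 0.04, 1.465, -0.013, 1.343, -0.059], TCP at [0.289, 0.582, 0.24] pointing down, gripper open.
Joint ranges: [-2.58, 2.58], [-0.38, 2.09], [-1.3, 1.39], [0.25, 2.4], [-1.5, 4.64], [0.08, 2.09], [-2.65, 2.65]. Speed limits (rad/s): [2.22, 2.22, 2.79, 2.79, 3.14, 3.14, 3.14].

INTERFACE

Orientations are given as a unit quaternion [x, y, z, w].
In Python, from workcell import bot gives the robot as it stands.
- The arm moves only by the tool carry_out, never from a script. Its argument "deltas" is text: rows parted by semicolons, each of 7 numbers parted by spaces: the shift along the tool's x, y, z in cm, then the turn, a rotation vector about the tool's x, y, z in degrees, then the opening, from 0 (shut) to 1 (fully open). A call has 1 to 10 rows; each row shifts and turns the commanded pose from where the row before left it, along the tool's axes as they then stand; what a row does not reach is not made up. A row lasts 1/10 s, in which the tool goes at most 50 mm and 8.59 degrees, less where a joint would pass 70% of its speed; a pose out of reach is approached as far as the arm can. A call with a gripper value outside its range is refused whole. The fingers move at their own pace and stop on an object; "newtons" is the grip in N (left out, the last holds). Time passes only in rows, so rows that do not move let the fingers close. It gives the time, the measured TCP pose, the force, the opening and the grip force at its end, in the units of the state.
- bot.read_state(): the state, without advancing time (a new reading comes with each control period).
- bot.get_image(name): name is "scene" or "top" or "wrist"; returns a dict with "color" (480x640x3 uint8, red, green, blue), "z_map" (480x640 float32, m along the optical axis (not along the pixel's ray), 0 where there is no reading), "mtx" (3x3 intrinsics, pixels), "k1" (the pictures are not rectified: a ray, as slopes to the right and down, at radius r is drawn at 1 + k1 r^2 times it, then the intrinsics apply), "cam_to_world" (4x4, takes a point from camera to world coordinates). Camera axes: x right, y down, z forward; pixel columns grow to the right and rows downward; lengths in m; the calibration is good to about 2 mm. A picture is of the moment at which its call begins.
- bot.hand_in(): hands the job in; it is judged then, once.
The state is a dict: "clock": time; "joint_pos": joint angles; "qd": joint speeds; "effort": joint torques, N m; "tool_pos": TCP position; "ee_rot": TCP orientation; "ft_force": force on the tool from outside, world axes, zero at the start; "moment": the same for the moment, N m; "opening": finger opening in m; "grasp_force": force on a finger pad.
Only numpy, scipy, OpenCV 4.12 (cv2) and the standard library are available. Lean on these libraries where they do the work, as an engineer would, in place of code of your own. Each camera call takes 0.05 s, during which the arm holds its last target. There are 200 camera calls.

TASK

The screws are out of this fan-cooled processor stack: take it apart from the top down, one part at a time. Lay the fan flat in the empty red parts drawer, the finned heat sink flat in the wire basket for cleaning, the copper-topped processor module in the middle of the preheater's hot plate and square to it, and the green carrier board on its feet in the black foam-lined tray, all right side up as they come off. Set every part down rather than dropping it, and leave the multimeter and the solder reel where they are.

Things in the scene. Friction and masses are not known exactly. Their poses are not given: they have to be found in the camera images.
- fan_center (a point): Black square cooling fan, 40 x 40 x 15 mm, lying flat; top part of the stack, loose on the heat sink's fins. Point at its centre, half-way up (7.5 mm above its underside); x and y parallel to its sides, z up. May be gripped across either pair of sides. About 35 g. The whole stack is 69 mm high, its parts centred on one another and parallel within a few mm and degrees.
- heatsink_center (a point): Bare aluminium heat sink, 62 (x) x 42 (y) x 20 (z) mm, 4 mm base with eight upright fins that run along x; second from the top, resting loose on the copper top of the module. Point at its centre, half-way up (10 mm above its underside). Grip it across y (42 mm, the flat outer fins). About 80 g.
- module_center (a point): Processor module, 82 (x) x 50 (y) x 12 (z) mm: thin green board below, 7 mm copper heat spreader plate above, flat underside; third from the top, resting loose on four brass posts of the carrier board, its underside 2 mm above the carrier's terminal blocks. Point at its centre, half-way up (6 mm above its underside). Grip it across y (50 mm). About 110 g.
- carrier_center (a point): Green carrier board, bottom of the stack, on four 8 mm brass feet. Board 110 (x) x 66 (y) x 2 mm; grey terminal blocks, 70 mm long, flush with both long edges, rise to 20 mm above the feet's undersides; four brass posts near the middle rise to 22 mm. Point on its middle axis, 10 mm above the feet's undersides. Grip across y (66 mm) by blocks and board edges. About 120 g.
- drawer_in (a point): Fixed red plastic parts drawer, open-topped, empty, standing alone, 130 (x) x 68 (y) x 42 (z) mm outside, walls and floor 3 mm (inside 124 x 62 mm, 39 mm deep); tab and white label on its -x end. Point at the centre of the inner floor, 3 mm above the bench, x along its length. Only its length gives room for fingers beside the fan: close the gripper along x here.
- basket_in (a point): Fixed stainless wire basket of the ultrasonic cleaner, 94 (x) x 122 (y) mm outside, rim 40 mm above the bench, walls 3 mm (inside 88 x 116 mm); wire handles stand out 12 mm from its two y ends. Point at the centre of the inner floor, 8 mm above the bench. The heat sink fits with its length along the basket's x, which leaves room for the fingers along y.
- preheater_plate (a point): Fixed board preheater, grey box 150 (x) x 110 (y) mm with a dark hot plate, 100 x 100 mm (cold now), and a control strip at its -x end. Point at the plate's centre on its upper face, 40 mm above the bench, 20 mm towards +x from the box's middle; x, y parallel to the plate's sides. A knob on the strip, 75 mm from the plate's centre, rises 4 mm above the plate.
- tray_in (a point): Fixed black anti-static board tray with a grey foam lining (firm), 150 (x) x 130 (y) mm outside, rim 16 mm above the bench, walls 4 mm (inside 142 x 122 mm). Point at the centre of the lining's upper face, 6 mm above the bench. The carrier board fits with its length along the tray's x, which leaves room for the fingers along y.
- meter_center (a point): Yellow and black hand-held multimeter lying face up on the bench, 165 (x) x 84 (y) x 45 (z) mm with its dial; point at its centre, 19 mm up. Bystander, loose, to be left alone.
- reel_center (a point): Reel of solder wire standing on its flange, 64 mm diameter, 58 mm high, black flanges; point at its centre, 29 mm up. Bystander, loose, to be left alone.
Things that resemble listed ones, but are neither listed nor needed, are in the scene too. What is shaped like the part that bears heatsink_center but turquoise or yellow is not meant.

How it is judged:
On the way, in this order (a step that is already met when the one before it is completed fails the run):
1. the fan lies in the red drawer, let go (x of fan_center in the frame of drawer_in between -0.05 and 0.05 m and y of fan_center in the frame of drawer_in between -0.018 and 0.018 m and z of fan_center in the frame of drawer_in between 0.003 and 0.012 m and angle between fan_center's own z axis and vertical below 0.15 rad and contact force between the fingers and fan below 0.05 N), for 0.2 s.
2. the heat sink lies in the wire basket, let go (x of heatsink_center in the frame of basket_in between -0.026 and 0.026 m and y of heatsink_center in the frame of basket_in between -0.045 and 0.045 m and z of heatsink_center in the frame of basket_in between 0.005 and 0.015 m and angle between heatsink_center's own z axis and vertical below 0.15 rad and contact force between the fingers and heatsink below 0.05 N), for 0.2 s.
3. the processor module lies on the preheater's plate, let go (horizontal distance between module_center and preheater_plate below 0.015 m and z of module_center in the frame of preheater_plate between 0.002 and 0.01 m and angle between module_center's own z axis and vertical below 0.1 rad and (angle between the x axis of module_center and the x axis of preheater_plate, either way round below 0.26 rad or angle between the x axis of module_center and the y axis of preheater_plate, either way round below 0.26 rad) and contact force between the fingers and module below 0.05 N), for 0.2 s.
4. the carrier board stands in the board tray, let go (x of carrier_center in the frame of tray_in between -0.04 and 0.04 m and y of carrier_center in the frame of tray_in between -0.04 and 0.04 m and z of carrier_center in the frame of tray_in between 0.005 and 0.014 m and angle between carrier_center's own z axis and vertical below 0.1 rad and contact force between the fingers and carrier below 0.05 N), for 0.2 s.
At the end, for the whole second after the job is handed in: All released, at rest, right side up: fan flat on the drawer floor; heat sink flat on the basket floor; module flat on the plate, within 15 mm of its centre and 15 degrees of square (either way); carrier on its feet in the tray, wholly inside it (all of step 1 and all of step 2 and all of step 3 and all of step 4 and linear speed of each of fan, heatsink, module, carrier below 0.02 m/s and angular speed of each of fan, heatsink, module, carrier below 0.2 rad/s); the robot touches nothing.
It fails at once if a part of the stack is dropped (falls freely faster than 0.6 m/s, about 18 mm) ((contact force between fan and anything else below 0.02 N and linear speed of fan above 0.6 m/s) or (contact force between heatsink and anything else below 0.02 N and linear speed of heatsink above 0.6 m/s) or (contact force between module and anything else below 0.02 N and linear speed of module above 0.6 m/s) or (contact force between carrier and anything else below 0.02 N and linear speed of carrier above 0.6 m/s)).
It fails at once if the multimeter is pushed more than 15 mm from its place (distance of meter_center from where it was at the start of the episode above 0.015 m).
It fails at once if the solder reel is pushed more than 15 mm from its place (distance of reel_center from where it was at the start of the episode above 0.015 m).
It also fails if it takes over 128 s, if anything falls off the work surface, if the arm or the gripper's body presses on something with over 40 N, if the wrist force passes 120 N, or if a joint passes its speed limit or range.

## Working session

There is one attempt and no reset: what is moved stays moved. The work goes in short steps, Python scripts to look and compute and a tool call to move; the robot and the scene stay as the last step left them, time stands still between calls to the robot, and variables do not carry over. Pictures are saved under pics/ and viewed, at most 14 in all, crops included, and the job is handed in when it is done.

Besides the shell and the picture viewer there is one more tool, called after "Call:" as name(argument=value, ...) on one line, values as JSON. carry_out: Moves the arm, as the interface text tells. Its arguments: {"type":"object","properties":{"deltas":{"type":"string"},"newtons":{"type":"number"}},"required":["deltas"]}

```bash
ls; mkdir -p pics; cat > h.py <<'E'
import numpy as np, cv2
from workcell import bot
def save(n,im): cv2.imwrite('pics/'+n+'.png',cv2.cvtColor(im,cv2.COLOR_RGB2BGR))
def undist(im,u,v):
    K=im['mtx'];xd=(np.asarray(u,float)-K[0,2])/K[0,0];yd=(np.asarray(v,float)-K[1,2])/K[1,1]
    x,y=xd,yd
    for _ in range(20):
        s=1+im['k1']*(x*x+y*y);x,y=xd/s,yd/s
    return x,y
def cloud(im):
    v,u=np.mgrid[:480,:640];x,y=undist(im,u,v);z=im['z_map']
    P=np.stack([x*z,y*z,z],-1);T=im['cam_to_world']
    W=P@T[:3,:3].T+T[:3,3];W[z<=0]=np.nan;return W
def ray(im,u,v,h):
    x,y=undist(im,u,v);T=im['cam_to_world'];d=np.stack([x,y,np.ones_like(x)],-1)@T[:3,:3].T
    return T[:3,3]+d*((h-T[2,3])/d[...,2])[...,None]
E
cat > a.py <<'E'
from h import *
import pickle
for n in('top','scene'):
    im=bot.get_image(n);save(n+'0',im['color']);pickle.dump(im,open(n+'0.pkl','wb'))
    print(n,im['mtx'].round(1).tolist(),im['k1'],im['cam_to_world'].round(3).tolist())
s=bot.read_state();print(s)
E
python3 a.py
```

```text
pics
top [[570.6, 0.0, 322.0], [0.0, 570.6, 247.7], [0.0, 0.0, 1.0]] -0.02393358637126158 [[-0.025, -0.996, 0.082, 0.381], [-1.0, 0.026, 0.013, -0.015], [-0.015, -0.082, -0.997, 1.296], [0.0, 0.0, 0.0, 1.0]]
scene [[441.2, 0.0, 316.3], [0.0, 441.2, 239.8], [0.0, 0.0, 1.0]] 0.009020110519287965 [[0.635, 0.628, -0.451, 0.962], [0.773, -0.504, 0.387, -0.396], [0.016, -0.594, -0.805, 0.878], [0.0, 0.0, 0.0, 1.0]]
{'clock': 0.1, 'joint_pos': array([-1.20921798,  0.33381889,  0.03988959,  1.46617164, -0.01337482,
        1.34332884, -0.05851153]), 'qd': array([-1.81455157e-03,  8.85651697e-05,  7.70792680e-05, -2.38670038e-03,
       -4.85672611e-04, -1.16284836e-03,  2.21994010e-03]), 'effort': array([ 2.49077944e-03, -6.57808757e+01,  1.33966003e+00, -4.04703569e+01,
       -5.96396020e-02,  4.12172580e-02,  4.95844586e-05]), 'tool_pos': array([0.28887824, 0.58182753, 0.23876773]), 'ee_rot': array([ 2.28374223e-01,  9.73573151e-01, -7.23018767e-04, -1.04705680e-04]), 'ft_force': array([-0.3868295 ,  1.17200255, -0.53073441]), 'moment': array([-6.85455531e-03,  2.16482076e-02,  2.01972019e-05]), 'grasp_force': 0.0, 'opening': 0.08696178547618143}
```

View pics/top0.png

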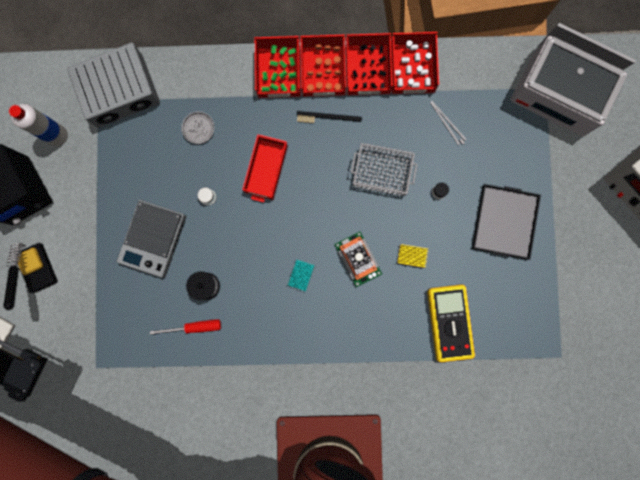

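View pics/scene0.png

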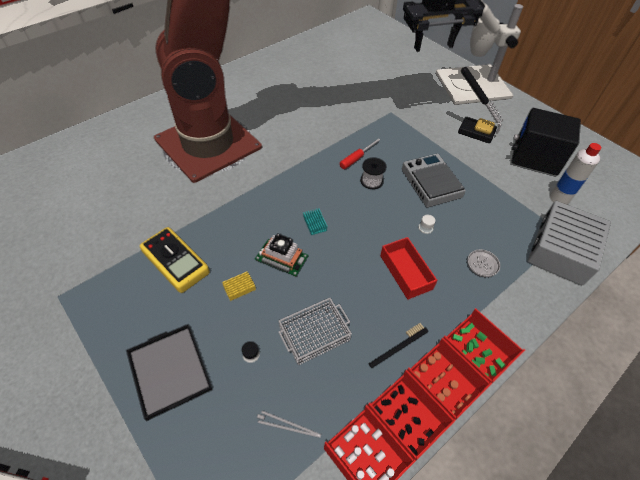

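The top view shows these things:
- Stack at (359,258), with the fan on top and a silver heat sink.
- Loose turquoise (301,276) and yellow (412,256) heat sinks, which are decoys.
- Single red drawer at (265,168). The red rack at (346,66) is a decoy.
- Basket at (383,170). The round dish at (198,128) is a decoy.
- Preheater at (152,238). The vented box at (113,85) and the oven at (570,80) are decoys.
- Tray at (507,222), meter at (452,323), reel at (203,286). The jar at (441,190) is a decoy.

I'll measure each one and check the choice of stack in a close crop.

```bash
cat > m.py <<'E'
from h import *
import pickle
im=pickle.load(open('top0.pkl','rb'));W=cloud(im);c=im['color'];hsv=cv2.cvtColor(c,cv2.COLOR_RGB2HSV)
def comp(mask,seed,r=60):
    m=np.zeros((480,640),np.uint8);u,v=seed;m[v-r:v+r,u-r:u+r]=mask[v-r:v+r,u-r:u+r]
    n,l,st,ce=cv2.connectedComponentsWithStats(m)
    return l==1+np.argmax(st[1:,4])
def rect(name,m,h):
    v,u=np.nonzero(m);P=ray(im,u,v,h)[:,:2]
    (c0,s,a)=cv2.minAreaRect((P*1000).astype(np.float32))
    print(name,'c',np.round(c0,1),'s',np.round(s,1),'a',round(a,1),'z pct',np.nanpercentile(W[m][:,2],[5,50,95]).round(3))
Z=np.nan_to_num(W[...,2])
for n,seed,lo,hi,h,r in[('fan',(359,255),.056,.1,.069,30),('hs',(359,258),.037,.1,.054,30),('mod',(359,258),.024,.1,.034,34),('carr',(359,258),.006,.1,.012,40),('drawer',(265,168),.025,.1,.042,45),('basket',(383,170),.025,.1,.04,45),('preh',(152,238),.025,.1,.04,50),('tray',(507,222),.009,.1,.016,55),('meter',(452,323),.015,.1,.03,50),('reel',(203,286),.03,.1,.058,25)]:
    rect(n,comp(((Z>lo)&(Z<hi)).astype(np.uint8),seed,r),h)
S=(hsv[...,0]<8)|(hsv[...,0]>172)
rect('drawer colour',comp((S&(hsv[...,1]>150)).astype(np.uint8),(265,168),45),.042)
a=cv2.resize(c[215:305,310:410],None,fx=4,fy=4,interpolation=2);b=cv2.resize(c[190:290,105:205],None,fx=3.6,fy=3.6,interpolation=2)
save('crop1',np.hstack([a,b]))
E
python3 m.py
```

```text
fan c [460.8 -76.4] s [48.2 42.4] a 24.9 z pct [0.058 0.067 0.072]
hs c [459.5 -76.9] s [69.8 46.5] a 25.9 z pct [0.038 0.06  0.072]
mod c [463.3 -78.6] s [81.3 56.6] a 24.9 z pct [0.032 0.049 0.071]
carr c [461.1 -77.6] s [111.9  69.7] a 23.3 z pct [0.009 0.034 0.07 ]
drawer c [671.9 124.9] s [ 70.5 133.5] a 74.0 z pct [0.027 0.04  0.046]
basket c [ 659.1 -139.1] s [142.8  97.3] a 77.6 z pct [0.026 0.04  0.045]
preh c [517.1 383. ] s [112.7 149.2] a 70.2 z pct [0.031 0.038 0.044]
tray c [ 537.2 -415.1] s [133.5 158. ] a 77.4 z pct [0.009 0.015 0.021]
meter c [ 312.6 -276.1] s [165.1  86.6] a 5.1 z pct [0.029 0.038 0.044]
reel c [408.4 267.4] s [62.2 62.8] a 43.9 z pct [0.055 0.058 0.062]
drawer colour c [664.8 126.7] s [ 71. 146.] a 74.0 z pct [-0.     0.005  0.043]
```

View pics/crop1.png

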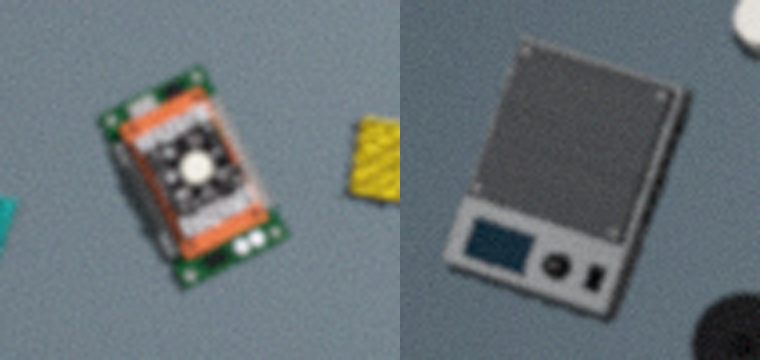

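The crop confirms the silver-finned stack with the fan on top, at (359,258). The preheater's control strip is at its image-lower (-x) end. All sizes match the description. Next is a helper to work out the deltas.

```bash
cat > d.py <<'E'
import sys,numpy as np
from scipy.spatial.transform import Rotation as R
from workcell import bot
# usage: d.py x y z yaw_of_tool_y(deg)  (mm) -> rotation first (tool axes), then shift in the rotated tool frame (cm)
s=bot.read_state();x,y,z,a=map(float,sys.argv[1:5])
r=R.from_quat(s['ee_rot']);t=R.from_matrix(np.column_stack([[-np.sin(np.radians(a)),0,0],[0,0,0],[0,0,0]])) if 0 else None
ca,sa=np.cos(np.radians(a)),np.sin(np.radians(a))
T=R.from_matrix(np.column_stack([[-sa,ca,0],[ca,sa,0],[0,0,-1]]))
g=np.array([x,y,z])/1000-s['tool_pos']
print('clock',round(s['clock'],2),'rot deg',(r.inv()*T).as_rotvec(degrees=True).round(2),'shift cm after rot',(T.inv().apply(g)*100).round(2),'before rot',(r.inv().apply(g)*100).round(2))
print('q7',s['joint_pos'].round(2)[[0,6]],'open',round(s['opening']*1e3,1),'grip',round(s['grasp_force'],1),'F',s['ft_force'].round(1),'tcp',(s['tool_pos']*1e3).round(1))
E
sed -i 's/;t=R.from_matrix.*$//' d.py; python3 d.py 461 -77 240 24.5
```

```text
clock 0.1 rot deg [-0.08  0.04 39.1 ] shift cm after rot [-67.09 -11.66  -0.12] before rot [-4.471e+01 -5.136e+01 -4.000e-02]
q7 [-1.21 -0.06] open 87.0 grip 0.0 F [-0.4  1.2 -0.5] tcp [288.9 581.8 238.8]
```

```bash
python3 d.py 470 330 240 24.5
```

```text
clock 0.1 rot deg [-0.08  0.04 39.1 ] shift cm after rot [-30.43   6.04  -0.12] before rot [-27.42 -14.5   -0.1 ]
q7 [-1.21 -0.06] open 87.0 grip 0.0 F [-0.4  1.2 -0.5] tcp [288.9 581.8 238.8]
```

Call:
carry_out(deltas="0 0 0 0 0 7.82 1; 0 0 0 0 0 7.82 1; 0 0 0 0 0 7.82 1; 0 0 0 0 0 7.82 1; 0 0 0 0 0 7.82 1")

```text
clock: 0.6
tool_pos: [0.2889, 0.5819, 0.239]
ee_rot: [0.543, 0.839, -0.0, 0.0]
ft_force: [0.2, 0.5, 0.9]
opening: 0.0869
grasp_force: 0.0
```

Call:
carry_out(deltas="-3.8 0.75 0 0 0 0 1; -3.8 0.75 0 0 0 0 1; -3.8 0.75 0 0 0 0 1; -3.8 0.75 0 0 0 0 1; -3.8 0.75 0 0 0 0 1; -3.8 0.75 0 0 0 0 1; -3.8 0.75 0 0 0 0 1; -3.8 0.75 0 0 0 0 1; 0 0 0 0 0 0 1; 0 0 0 0 0 0 1")

```text
clock: 1.6
tool_pos: [0.47, 0.3296, 0.2393]
ee_rot: [0.542, 0.84, -0.0, -0.0]
ft_force: [-1.1, 0.2, -0.5]
opening: 0.0873
grasp_force: 0.0
```

```bash
python3 d.py 461 -77 240 24.5
```

```text
clock 1.6 rot deg [-0.03  0.   -0.13] shift cm after rot [-36.62 -17.68  -0.07] before rot [-36.66 -17.6   -0.06]
q7 [-0.95 -0.22] open 87.3 grip 0.0 F [-1.1  0.2 -0.5] tcp [470.  329.6 239.3]
```

Call:
carry_out(deltas="-4.07 -1.96 0 0 0 0 1; -4.07 -1.96 0 0 0 0 1; -4.07 -1.96 0 0 0 0 1; -4.07 -1.96 0 0 0 0 1; -4.07 -1.96 0 0 0 0 1; -4.07 -1.96 0 0 0 0 1; -4.07 -1.96 0 0 0 0 1; -4.07 -1.96 0 0 0 0 1; -4.07 -1.96 0 0 0 0 1; 0 0 0 0 0 0 1")

```text
clock: 2.6
tool_pos: [0.4606, -0.0807, 0.2399]
ee_rot: [0.544, 0.839, -0.0, 0.001]
ft_force: [0.0, -0.2, -0.3]
opening: 0.0868
grasp_force: 0.0
```

```bash
cat > w.py <<'E'
from h import *
import pickle,sys
im=bot.get_image('wrist');n=sys.argv[1];save(n,im['color']);pickle.dump(im,open(n+'.pkl','wb'))
print(im['mtx'].round(1).tolist(),im['k1'],im['cam_to_world'].round(3).tolist())
E
python3 d.py 461 -77 240 24.5; python3 w.py w1
```

```text
clock 2.6 rot deg [ 0.02  0.05 -0.35] shift cm after rot [ 0.32  0.19 -0.01] before rot [ 0.33  0.19 -0.01]
q7 [-0.6   0.45] open 86.8 grip 0.0 F [ 0.  -0.2 -0.3] tcp [460.6 -80.7 239.9]
[[392.7, 0.0, 324.4], [0.0, 392.7, 238.9], [0.0, 0.0, 1.0]] -0.06914248139783691 [[0.912, 0.396, 0.105, 0.431], [0.409, -0.882, -0.234, -0.016], [0.0, 0.257, -0.966, 0.385], [0.0, 0.0, 0.0, 1.0]]
```

View pics/w1.png

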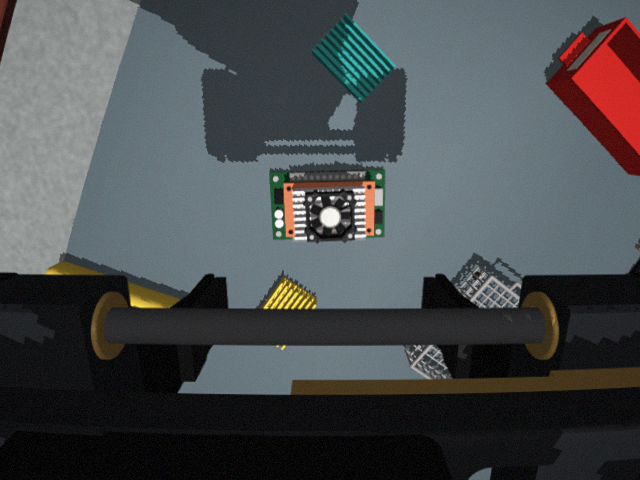

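The wrist view shows the stack at (329,205), with the fan at (330,216). I'll measure each layer from the points at its own height.

```bash
cat > st.py <<'E'
from h import *
import pickle,sys
im=pickle.load(open(sys.argv[1]+'.pkl','rb'));W=cloud(im);cx,cy=float(sys.argv[2]),float(sys.argv[3])
hsv=cv2.cvtColor(im['color'],cv2.COLOR_RGB2HSV)
near=np.hypot(W[...,0]-cx,W[...,1]-cy)<.07
H,S,V=[hsv[...,i].astype(int) for i in range(3)]
def rect(n,m,h=None):
    m=cv2.morphologyEx(m.astype(np.uint8),cv2.MORPH_OPEN,np.ones((2,2)))>0
    if m.sum()<20: print(n,'none');return
    v,u=np.nonzero(m);P=W[m] if h is None else ray(im,u,v,h)
    c,s,a=cv2.minAreaRect((P[:,:2]*1000).astype(np.float32))
    print(n,m.sum(),'c',np.round(c,1),'s',np.round(s,1),'a',round(a,1),'z',np.percentile(W[m][:,2],[5,50,95]).round(4),'px',round(u.mean()),round(v.mean()))
z=W[...,2]
rect('fan',near&(z>.0625)&(z<.08),.069)
rect('hs',near&(z>.046)&(z<.0625)&(S<60),.054)
rect('copper',near&(z>.026)&(z<.044)&(S>90)&((H<20)),.034)
rect('board',near&(z>.004)&(z<.02)&(S>110)&(H>50)&(H<85),.010)
for k in [.01,.02,.034,.054,.069]: print(k,np.sum(near&(abs(z-k)<.003)),np.nanmedian(z[near&(abs(z-k)<.003)]))
E
python3 st.py w1 .461 -.077
```

```text
fan 1645 c [462.8 -73.8] s [43.2 42.8] a 26.2 z [nan nan nan] px 331 217
hs 1333 c [462.4 -74.1] s [61.8 42.9] a 26.2 z [nan nan nan] px 330 213
copper 1330 c [462.6 -74. ] s [81.9 49.6] a 25.7 z [nan nan nan] px 330 202
board 799 c [461.6 -75. ] s [109.5  65. ] a 25.4 z [nan nan nan] px 320 197
0.01 1300 0.010068111663558615
0.02 938 0.01991363119887632
0.034 1404 0.033978107729013884
0.054 859 0.05380650849386348
0.069 1239 0.06850990553419789
```

```bash
python3 d.py 462.5 -74.2 73 26.2
```

```text
clock 2.65 rot deg [ 0.03 -0.   -1.89] shift cm after rot [ 0.22  0.29 16.68] before rot [ 0.23  0.27 16.68]
q7 [-0.61  0.45] open 87.1 grip 0.0 F [ 0.8  1.1 -0. ] tcp [460.9 -77.5 239.8]
```

Call:
carry_out(deltas="0.23 0.27 0 0 0 -1.9 0.8; 0 0 4 0 0 0 0.8; 0 0 4 0 0 0 0.8; 0 0 4 0 0 0 0.8; 0 0 2 0 0 0 0.8; 0 0 0 0 0 0 0.8; 0 0 0 0 0 0 0.8", newtons=10)

```text
clock: 3.35
tool_pos: [0.463, -0.0714, 0.0999]
ee_rot: [0.526, 0.851, -0.0, -0.0]
ft_force: [0.9, -0.5, 0.1]
opening: 0.0699
grasp_force: 0.0
```

```bash
python3 d.py 462.5 -74.2 73 26.2
```

```text
clock 3.35 rot deg [-0.04  0.01  0.38] shift cm after rot [-0.23 -0.16  2.69] before rot [-0.23 -0.16  2.69]
q7 [-0.59  0.6 ] open 69.9 grip 0.0 F [ 0.9 -0.5  0.1] tcp [463.  -71.4  99.9]
```

Call:
carry_out(deltas="-0.23 -0.16 1 0 0 0.4 0.8; 0 0 1 0 0 0 0.8; 0 0 0.7 0 0 0 0.8; 0 0 0 0 0 0 0.8; 0 0 0 0 0 0 0.8")

```text
clock: 3.85
tool_pos: [0.4621, -0.0757, 0.0725]
ee_rot: [0.53, 0.848, -0.0, -0.0]
ft_force: [-0.2, -1.1, -0.1]
opening: 0.0698
grasp_force: 0.0
```

```bash
python3 d.py 462.5 -74.2 73 26.2; python3 w.py w2;python3 st.py w2 .4625 -.074
```

```text
clock 3.85 rot deg [-0.02  0.   -0.21] shift cm after rot [ 0.12  0.11 -0.05] before rot [ 0.12  0.11 -0.05]
q7 [-0.57  0.63] open 69.8 grip 0.0 F [-0.2 -1.1 -0.1] tcp [462.1 -75.7  72.5]
[[392.7, 0.0, 324.4], [0.0, 392.7, 238.9], [0.0, 0.0, 1.0]] -0.06914248139783691 [[0.899, 0.424, 0.112, 0.431], [0.438, -0.869, -0.23, -0.012], [-0.001, 0.256, -0.967, 0.218], [0.0, 0.0, 0.0, 1.0]]
fan 5530 c [461.  -74.1] s [92.3 45.8] a 25.0 z [nan nan nan] px 328 293
hs 4244 c [457.7 -67.4] s [90.9 29.4] a 26.0 z [nan nan nan] px 326 275
copper 3585 c [460.1 -69.4] s [82.  42.5] a 26.0 z [nan nan nan] px 324 252
board 1699 c [455.7 -63.1] s [109.6  38.9] a 25.7 z [nan nan nan] px 311 228
0.01 2343 0.010097790191932715
0.02 2492 0.01999848856943222
0.034 3684 0.033946879710378214
0.054 2319 0.05388632432590193
0.069 3754 0.06868635054147978
```

View pics/w2.png

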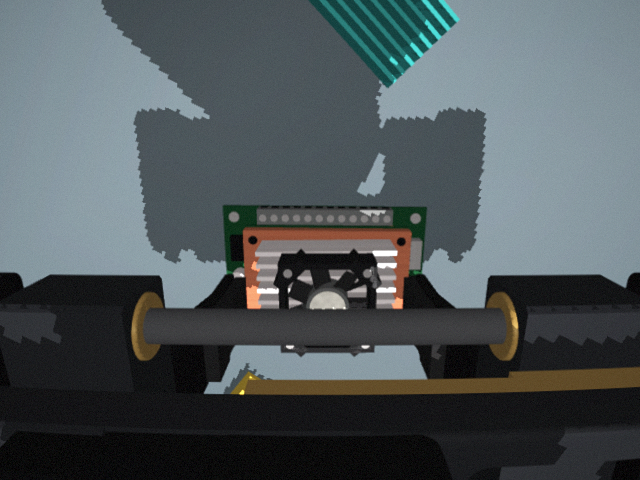

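The fan at (328,300) is centred between the fingers, so I'll close on it and lift gently.

Call:
carry_out(deltas="0 0.1 0 0 0 0 0.4; 0 0 0 0 0 0 0.4; 0 0 0 0 0 0 0.4; 0 0 0 0 0 0 0.4; 0 0 0 0 0 0 0.4; 0 0 0 0 0 0 0.4; 0 0 -0.3 0 0 0 0.4; 0 0 -1 0 0 0 0.4; 0 0 -2 0 0 0 0.4; 0 0 0 0 0 0 0.4")

```text
clock: 4.9
tool_pos: [0.4646, -0.0754, 0.1081]
ee_rot: [0.53, 0.848, 0.001, 0.001]
ft_force: [0.4, 0.4, -0.6]
opening: 0.04
grasp_force: 10.0
```

```bash
python3 d.py 672 125 100 -16; python3 w.py w3;python3 st.py w3 .4625 -.074
```

```text
clock 4.9 rot deg [ 2.300e-01 -1.000e-02  4.198e+01] shift cm after rot [24.98 14.41  0.81] before rot [ 8.93 27.42  0.9 ]
q7 [-0.59  0.59] open 40.0 grip 10.0 F [ 0.4  0.4 -0.6] tcp [464.6 -75.4 108.1]
[[392.7, 0.0, 324.4], [0.0, 392.7, 238.9], [0.0, 0.0, 1.0]] -0.06914248139783691 [[0.899, 0.423, 0.116, 0.432], [0.438, -0.869, -0.229, -0.012], [0.003, 0.257, -0.966, 0.253], [0.0, 0.0, 0.0, 1.0]]
fan none
hs 3008 c [461.9 -73.7] s [61.9 43.8] a 26.9 z [nan nan nan] px 321 249
copper 2651 c [460.3 -69.9] s [82.1 42.5] a 25.9 z [nan nan nan] px 322 233
board 1640 c [461.6 -75.1] s [109.8  65.8] a 25.5 z [nan nan nan] px 309 228
0.01 2370 0.010132167936694511
0.02 2021 0.01984925262767631
0.034 2763 0.03395184746066268
0.054 2078 0.053684805135415584
0.069 0 nan
  return np.nanmean(a, axis, out=out, keepdims=keepdims)
```

Call:
carry_out(deltas="0 0 -1 0 0 8.4 0.4; 0 0 -1 0 0 8.4 0.4; 0 0 0 0 0 8.4 0.4; 0 0 0 0 0 8.4 0.4; 0 0 0 0 0 8.4 0.4; 0 0 0 0 0 0 0.4")

```text
clock: 5.55
tool_pos: [0.4627, -0.0751, 0.1252]
ee_rot: [0.799, 0.601, -0.0, -0.0]
ft_force: [0.2, -0.1, -0.8]
opening: 0.0399
grasp_force: 10.0
```

Call:
carry_out(deltas="3.12 1.8 0 0 0 0 0.4; 3.12 1.8 0 0 0 0 0.4; 3.12 1.8 0 0 0 0 0.4; 3.12 1.8 0 0 0 0 0.4; 3.12 1.8 0 0 0 0 0.4; 3.12 1.8 0 0 0 0 0.4; 3.12 1.8 0 0 0 0 0.4; 3.12 1.8 0 0 0 0 0.4; 0 0 0 0 0 0 0.4; 0 0 0 0 0 0 0.4")

```text
clock: 6.55
tool_pos: [0.6701, 0.1254, 0.1243]
ee_rot: [0.797, 0.604, -0.001, 0.0]
ft_force: [0.3, -0.3, -0.4]
opening: 0.04
grasp_force: 10.0
```

```bash
python3 d.py 672 125 24 -16; python3 w.py w4
```

```text
clock 6.55 rot deg [-0.06  0.09  0.28] shift cm after rot [1.000e-02 2.000e-01 1.003e+01] before rot [ 0.02  0.21 10.03]
q7 [-0.68 -0.3 ] open 40.0 grip 10.0 F [ 0.3 -0.3 -0.4] tcp [670.1 125.4 124.3]
[[392.7, 0.0, 324.4], [0.0, 392.7, 238.9], [0.0, 0.0, 1.0]] -0.06914248139783691 [[0.963, -0.261, -0.071, 0.688], [-0.271, -0.93, -0.248, 0.194], [-0.002, 0.258, -0.966, 0.269], [0.0, 0.0, 0.0, 1.0]]
```

View pics/w4.png

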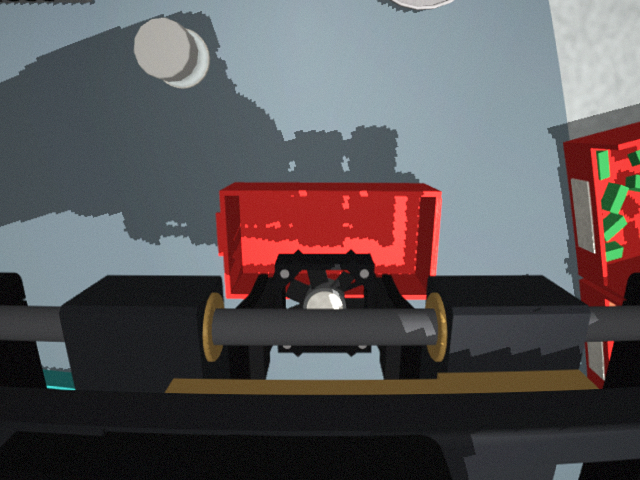

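The fan at (325,300) is held level above the drawer, which spans (220..440, 183..298). I'll check the drawer's rim from this view.

```bash
cat > rim.py <<'E'
from h import *
import pickle,sys
im=pickle.load(open(sys.argv[1]+'.pkl','rb'));W=cloud(im);cx,cy,rad,h=map(float,sys.argv[2:6])
m=(np.hypot(W[...,0]-cx,W[...,1]-cy)<rad)&(abs(W[...,2]-h)<.004)
if len(sys.argv)>6:
    hsv=cv2.cvtColor(im['color'],cv2.COLOR_RGB2HSV);m&=hsv[...,1]>150
m=cv2.morphologyEx(m.astype(np.uint8),cv2.MORPH_OPEN,np.ones((2,2)))>0
c,s,a=cv2.minAreaRect((W[m][:,:2]*1000).astype(np.float32) if not np.isnan(W[m]).any() else (W[m&~np.isnan(W[...,0])][:,:2]*1000).astype(np.float32))
print(m.sum(),'c',np.round(c,1),'s',np.round(s,1),'a',round(a,1))
E
python3 rim.py w4 .672 .125 .085 .042 red
```

```text
2736 c [677.4 119.1] s [ 87.3 143.7] a 74.3
```

```bash
python3 - <<'E'
from h import *
import pickle
im=pickle.load(open('w4.pkl','rb'));W=cloud(im);hsv=cv2.cvtColor(im['color'],cv2.COLOR_RGB2HSV)
m=(hsv[...,1]>150)&((hsv[...,0]<8)|(hsv[...,0]>172))&(abs(W[...,2]-.042)<.0025)&(np.hypot(W[...,0]-.672,W[...,1]-.125)<.09)
a=np.radians(-16);p=W[m][:,:2]*1000-[672,125];X=p@[np.cos(a),np.sin(a)];Y=p@[-np.sin(a),np.cos(a)]
print(np.percentile(X,[0,1,3,97,99,100]).round(1),np.percentile(Y,[0,1,3,97,99,100]).round(1))
f=Y>25;print(np.polyfit(X[f],Y[f],1))
E
```

```text
[-65.6 -65.2 -64.7  64.3  64.8  65.3] [-28.9 -28.3 -27.4  39.   39.3  39.5]
[4.59117309e-03 3.67035460e+01]
```

```bash
python3 d.py 673 129 22 -16
```

```text
clock 6.6 rot deg [-0.06  0.08  0.15] shift cm after rot [ 0.54  0.18 10.27] before rot [ 0.55  0.19 10.27]
q7 [-0.68 -0.3 ] open 40.2 grip 10.0 F [-0.3  0.  -0.6] tcp [669.8 124.3 124.7]
```

Call:
carry_out(deltas="0.55 0.2 0 0 0 0 0.4; 0 0 3 0 0 0 0.4; 0 0 3 0 0 0 0.4; 0 0 2 0 0 0 0.4; 0 0 1 0 0 0 0.4; 0 0 0.5 0 0 0 0.4; 0 0 0.3 0 0 0 0.4; 0 0 0 0 0 0 0.4; 0 0 0 0 0 0 0.4")

```text
clock: 7.5
tool_pos: [0.6743, 0.1299, 0.0286]
ee_rot: [0.799, 0.602, 0.001, 0.0]
ft_force: [-0.3, 0.8, 0.0]
opening: 0.0397
grasp_force: 10.0
```

```bash
python3 d.py 673 129 22 -16
```

```text
clock 7.5 rot deg [ 0.07 -0.05  0.  ] shift cm after rot [-0.12 -0.1   0.66] before rot [-0.12 -0.1   0.66]
q7 [-0.65 -0.27] open 39.7 grip 10.0 F [-0.3  0.8  0. ] tcp [674.3 129.9  28.6]
```

Call:
carry_out(deltas="0 0 0.3 0 0 0 0.4; 0 0 0.2 0 0 0 0.4; 0 0 0.1 0 0 0 0.4; 0 0 0.05 0 0 0 0.4; 0 0 0 0 0 0 0.4; 0 0 0 0 0 0 0.4")

```text
clock: 8.1
tool_pos: [0.6736, 0.1299, 0.0217]
ee_rot: [0.799, 0.602, 0.0, -0.0]
ft_force: [-3.4, 0.6, 6.0]
opening: 0.04
grasp_force: 10.0
```

Contact (6 N upward) at TCP z = 21.7 mm, as expected. Releasing.

Call:
carry_out(deltas="0 0 0 0 0 0 0.65; 0 0 0 0 0 0 0.65; 0 0 0 0 0 0 0.65; 0 0 0 0 0 0 0.65; 0 0 -1 0 0 0 0.65; 0 0 -3 0 0 0 0.65; 0 0 -4 0 0 0 0.65; 0 0 -3 0 0 0 0.65; 0 0 -2 0 0 0 0.65; 0 0 0 0 0 0 0.65")

```text
clock: 9.1
tool_pos: [0.6756, 0.1298, 0.1555]
ee_rot: [0.799, 0.602, 0.003, 0.001]
ft_force: [0.7, 0.4, -0.1]
opening: 0.0564
grasp_force: 0.0
```

```bash
python3 w.py w5 >/dev/null; python3 - <<'E'
from h import *
import pickle
im=pickle.load(open('w5.pkl','rb'));W=cloud(im);V=im['color'].max(-1)
m=(abs(W[...,2]-.018)<.004)&(np.hypot(W[...,0]-.673,W[...,1]-.129)<.04)
c,s,a=cv2.minAreaRect((W[m][:,:2]*1000).astype(np.float32));print(m.sum(),c,s,a,np.nanmedian(W[m][:,2]))
E
python3 d.py 462.3 -73.9 150 -64.1
```

```text
1944 (674.0726928710938, 131.34060668945312) (65.75086975097656, 53.47099304199219) 73.97898864746094 0.01747292600653233
clock 9.15 rot deg [ 0.1  -0.17 48.09] shift cm after rot [-28.     9.05   0.33] before rot [-25.44 -14.79   0.24]
q7 [-0.68 -0.32] open 56.9 grip 0.0 F [-0.9 -1.  -0.9] tcp [674.6 129.8 153.3]
```

View pics/w5.png

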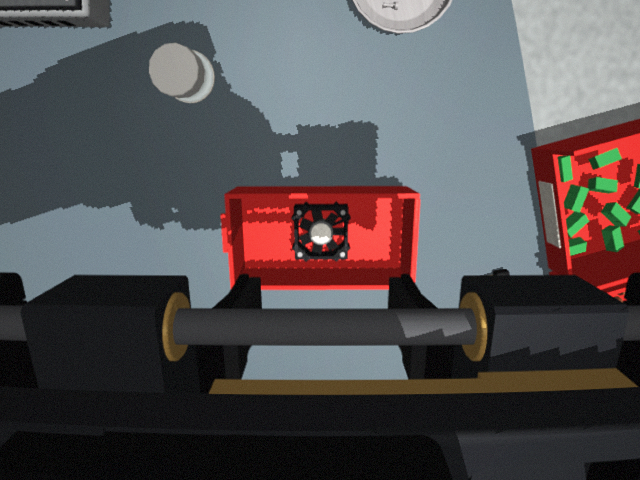

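The fan lies flat at (321,232), centred in the drawer at the right height. Heat sink next.

Call:
carry_out(deltas="0 0 0 0 0 8 0.75; 0 0 0 0 0 8 0.75; 0 0 0 0 0 8 0.75; 0 0 0 0 0 8 0.75; 0 0 0 0 0 8 0.75; 0 0 0 0 0 8 0.75; 0 0 0 0 0 0 0.75")

```text
clock: 9.85
tool_pos: [0.673, 0.1298, 0.1498]
ee_rot: [0.975, 0.224, -0.001, 0.0]
ft_force: [-0.2, 0.0, -0.5]
opening: 0.0653
grasp_force: 0.0
```

Call:
carry_out(deltas="-3.5 1.13 0 0 0 0 0.75; -3.5 1.13 0 0 0 0 0.75; -3.5 1.13 0 0 0 0 0.75; -3.5 1.13 0 0 0 0 0.75; -3.5 1.13 0 0 0 0 0.75; -3.5 1.13 0 0 0 0 0.75; -3.5 1.13 0 0 0 0 0.75; -3.5 1.13 0 0 0 0 0.75; 0 0 0 0 0 0 0.75; 0 0 0 0 0 0 0.75")

```text
clock: 10.85
tool_pos: [0.4614, -0.0741, 0.1511]
ee_rot: [0.974, 0.226, 0.001, -0.001]
ft_force: [-0.5, 0.2, 0.9]
opening: 0.0654
grasp_force: 0.0
```

```bash
python3 d.py 462.3 -73.9 53 -64.1;python3 w.py w6 >/dev/null;python3 st.py w6 .4625 -.074 2>/dev/null;python3 d.py 462.3 -73.9 53 -64.1
```

```text
clock 10.85 rot deg [-0.07 -0.08  0.25] shift cm after rot [0.09 0.02 9.81] before rot [0.08 0.03 9.81]
q7 [-0.89 -1.03] open 65.4 grip 0.0 F [-0.5  0.2  0.9] tcp [461.4 -74.1 151.1]
fan none
hs 2654 c [462.  -75.2] s [62.9 42. ] a 26.4 z [nan nan nan] px 329 245
copper 1995 c [461.7 -75. ] s [81.9 49.9] a 25.3 z [nan nan nan] px 326 218
board 1537 c [460.2 -75.8] s [109.7  65.7] a 25.6 z [nan nan nan] px 327 201
0.01 2030 0.010178038952729729
0.02 2014 0.020000717666196766
0.034 2386 0.03411266015339673
0.054 2409 0.053940218666189116
0.069 0 nan
clock 10.9 rot deg [-0.02 -0.05  0.27] shift cm after rot [0.02 0.04 9.82] before rot [0.01 0.05 9.82]
q7 [-0.89 -1.03] open 65.1 grip 0.0 F [0.5 0.5 0.5] tcp [461.9 -73.6 151.2]
```

Call:
carry_out(deltas="0 0.07 3 0 0 0 0.75; 0 0 3 0 0 0 0.75; 0 0 2 0 0 0 0.75; 0 0 1 0 0 0 0.75; 0 0 0.6 0 0 0 0.75; 0 0 0.2 0 0 0 0.75; 0 0 0 0 0 0 0.75; 0 0 0 0 0 0 0.75", newtons=20)

```text
clock: 11.7
tool_pos: [0.4626, -0.0748, 0.0538]
ee_rot: [0.974, 0.225, 0.001, -0.0]
ft_force: [1.0, -0.5, 0.6]
opening: 0.0653
grasp_force: 0.0
```

```bash
python3 d.py 462.2 -74.6 53 -64.1
```

```text
clock 11.7 rot deg [ 0.01 -0.08  0.11] shift cm after rot [-0.03 -0.03  0.08] before rot [-0.03 -0.03  0.08]
q7 [-0.8  -0.81] open 65.3 grip 0.0 F [ 1.  -0.5  0.6] tcp [462.6 -74.8  53.8]
```

Call:
carry_out(deltas="0 0 0.05 0 0 0 0.4; 0 0 0 0 0 0 0.4; 0 0 0 0 0 0 0.4; 0 0 0 0 0 0 0.4; 0 0 0 0 0 0 0.4; 0 0 0 0 0 0 0.4; 0 0 -0.3 0 0 0 0.4; 0 0 -1 0 0 0 0.4; 0 0 -3 0 0 0 0.4; 0 0 -3 0 0 0 0.4")

```text
clock: 12.7
tool_pos: [0.4614, -0.0755, 0.1265]
ee_rot: [0.974, 0.224, -0.001, 0.001]
ft_force: [0.0, 1.7, 0.0]
opening: 0.042
grasp_force: 20.0
```

```bash
python3 d.py 660.5 -135 125 -102.4
```

```text
clock 12.7 rot deg [ 0.07  0.1  38.34] shift cm after rot [20.73  1.54  0.15] before rot [15.31 14.06  0.13]
q7 [-0.91 -0.98] open 42.0 grip 20.0 F [0.  1.7 0. ] tcp [461.4 -75.5 126.5]
```

Call:
carry_out(deltas="0 0 0 0 0 7.65 0.4; 0 0 0 0 0 7.65 0.4; 0 0 0 0 0 7.65 0.4; 0 0 0 0 0 7.65 0.4; 0 0 0 0 0 7.65 0.4; 0 0 0 0 0 0 0.4")

```text
clock: 13.3
tool_pos: [0.462, -0.0749, 0.126]
ee_rot: [0.994, -0.108, 0.0, -0.0]
ft_force: [0.1, -0.4, -0.2]
opening: 0.0418
grasp_force: 20.0
```

Call:
carry_out(deltas="3.45 0.26 0 0 0 0 0.4; 3.45 0.26 0 0 0 0 0.4; 3.45 0.26 0 0 0 0 0.4; 3.45 0.26 0 0 0 0 0.4; 3.45 0.26 0 0 0 0 0.4; 3.45 0.26 0 0 0 0 0.4; 0 0 0 0 0 0 0.4; 0 0 0 0 0 0 0.4")

```text
clock: 14.1
tool_pos: [0.6608, -0.1346, 0.1252]
ee_rot: [0.994, -0.105, -0.001, 0.001]
ft_force: [-0.8, 0.6, -1.0]
opening: 0.0415
grasp_force: 20.0
```

```bash
python3 w.py w7 >/dev/null; python3 d.py 660.5 -135 30 -102.4; cat > ext.py <<'E'
from h import *
import pickle,sys
# extents of points at height h along the axes at yaw a about (cx,cy) mm
im=pickle.load(open(sys.argv[1]+'.pkl','rb'));W=cloud(im);cx,cy,a,h,r=map(float,sys.argv[2:7]);a=np.radians(a)
m=(abs(W[...,2]-h)<.003)&(np.hypot(W[...,0]-cx/1e3,W[...,1]-cy/1e3)<r)
p=W[m][:,:2]*1000-[cx,cy];X=p@[np.cos(a),np.sin(a)];Y=p@[-np.sin(a),np.cos(a)]
q=[0,.5,2,98,99.5,100]
print(m.sum(),'X',np.percentile(X,q).round(1),'Y',np.percentile(Y,q).round(1))
E
python3 ext.py w7 660.5 -135 -12.4 .040 .1
```

```text
clock 14.15 rot deg [0.03 0.06 0.26] shift cm after rot [0.03 0.07 9.55] before rot [0.04 0.07 9.55]
q7 [-0.5  -1.28] open 42.0 grip 20.0 F [-0.3 -0.2 -1.5] tcp [ 660.3 -134.2  125.5]
4038 X [-38.3 -36.3 -32.7  47.2  47.4  47.5] Y [-73.5 -72.9 -72.1  67.6  68.3  69.1]
```

View pics/w7.png

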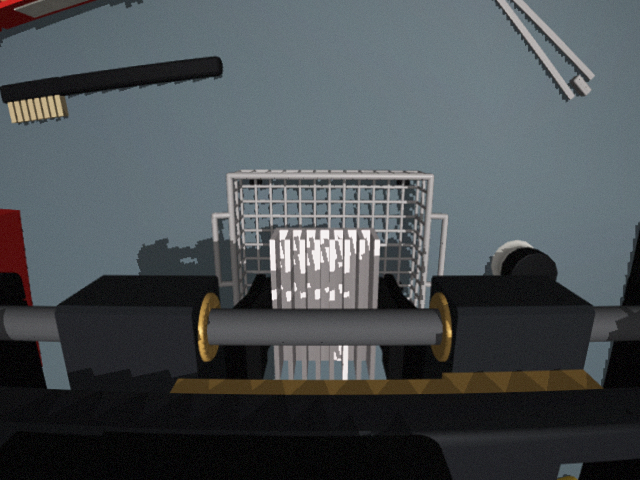

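Heat sink at (325,300) is held level over the basket rim, which spans (228..433, 172..). The basket centre is about 2 mm towards -y of my target, so I'll correct and lower.

Call:
carry_out(deltas="0 0.28 3 0 0 0 0.4; 0 0 3 0 0 0 0.4; 0 0 2 0 0 0 0.4; 0 0 1 0 0 0 0.4; 0 0 0.3 0 0 0 0.4; 0 0 0 0 0 0 0.4; 0 0 0 0 0 0 0.4")

```text
clock: 14.85
tool_pos: [0.661, -0.1369, 0.0339]
ee_rot: [0.994, -0.107, 0.001, 0.0]
ft_force: [0.4, 0.2, -1.2]
opening: 0.0418
grasp_force: 20.0
```

```bash
python3 d.py 660.3 -137 27.3 -102.4
```

```text
clock 14.85 rot deg [-0.01 -0.1   0.17] shift cm after rot [-0.06  0.03  0.66] before rot [-0.06  0.03  0.66]
q7 [-0.45 -1.22] open 41.8 grip 20.0 F [ 0.4  0.2 -1.2] tcp [ 661.  -136.9   33.9]
```

Call:
carry_out(deltas="0 0 0.3 0 0 0 0.4; 0 0 0.2 0 0 0 0.4; 0 0 0.1 0 0 0 0.4; 0 0 0.05 0 0 0 0.4; 0 0 0 0 0 0 0.4; 0 0 0 0 0 0 0.4")

```text
clock: 15.45
tool_pos: [0.6604, -0.1367, 0.0268]
ee_rot: [0.994, -0.107, 0.0, -0.0]
ft_force: [-2.6, 2.1, 7.3]
opening: 0.0422
grasp_force: 20.0
```

Contact at the expected height. Release and rise.

Call:
carry_out(deltas="0 0 0 0 0 0 0.68; 0 0 0 0 0 0 0.68; 0 0 0 0 0 0 0.68; 0 0 0 0 0 0 0.68; 0 0 -1 0 0 0 0.68; 0 0 -3 0 0 0 0.68; 0 0 -4 0 0 0 0.68; 0 0 -3 0 0 0 0.68; 0 0 -2 0 0 0 0.68; 0 0 0 0 0 0 0.68")

```text
clock: 16.45
tool_pos: [0.6619, -0.1377, 0.1602]
ee_rot: [0.994, -0.107, 0.003, 0.0]
ft_force: [-0.6, -0.2, -0.4]
opening: 0.0593
grasp_force: 0.0
```

```bash
python3 w.py w8 >/dev/null;python3 ext.py w8 660.3 -137 -12.4 .028 .05; python3 d.py 462.0 -74.5 120 -64.3
```

```text
1955 X [-45.1 -44.9 -44.3  29.6  30.4  30.5] Y [-20.8 -20.1 -19.9  21.4  21.7  21.8]
clock 16.5 rot deg [ 3.000e-02 -1.700e-01 -3.796e+01] shift cm after rot [-15.23 -14.28   3.81] before rot [-20.8   -1.89   3.75]
q7 [-0.5  -1.29] open 59.1 grip 0.0 F [ 0.6 -0.5 -1.1] tcp [ 661.1 -137.1  158.1]
```

View pics/w8.png

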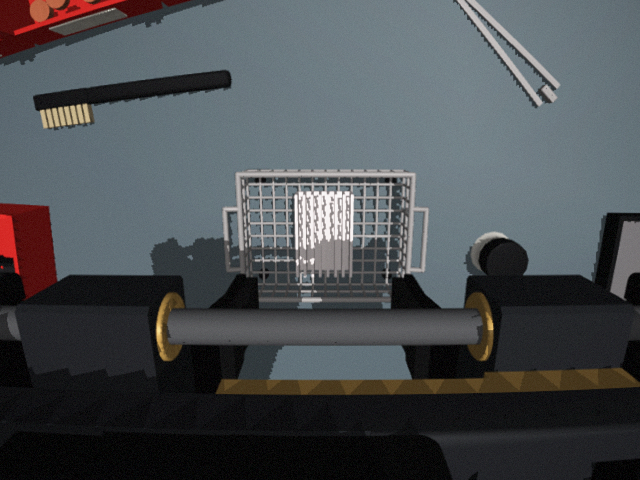

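The heat sink lies flat at (325,235) in the basket, top at 28 mm. Module next.

Call:
carry_out(deltas="0 0 0 0 0 -7.6 0.8; 0 0 0 0 0 -7.6 0.8; 0 0 0 0 0 -7.6 0.8; 0 0 0 0 0 -7.6 0.8; 0 0 0 0 0 -7.6 0.8; 0 0 0 0 0 0 0.8")

```text
clock: 17.1
tool_pos: [0.6597, -0.1367, 0.1551]
ee_rot: [0.975, 0.224, -0.001, -0.0]
ft_force: [-0.2, -0.6, 0.0]
opening: 0.0695
grasp_force: 0.0
```

Call:
carry_out(deltas="-2.54 -2.38 0.3 0 0 0 0.8; -2.54 -2.38 0.3 0 0 0 0.8; -2.54 -2.38 0.3 0 0 0 0.8; -2.54 -2.38 0.3 0 0 0 0.8; -2.54 -2.38 0.3 0 0 0 0.8; -2.54 -2.38 0.3 0 0 0 0.8; 0 0 0 0 0 0 0.8; 0 0 0 0 0 0 0.8")

```text
clock: 17.9
tool_pos: [0.4607, -0.0735, 0.138]
ee_rot: [0.975, 0.222, 0.0, -0.001]
ft_force: [0.6, -0.7, -0.3]
opening: 0.0694
grasp_force: 0.0
```

```bash
python3 w.py w9 >/dev/null;python3 st.py w9 .4625 -.074 2>/dev/null; python3 d.py 462.0 -74.5 40 -64.3
```

```text
fan none
hs none
copper 8972 c [461.7 -75. ] s [82.  49.9] a 25.4 z [nan nan nan] px 329 240
board 1598 c [460.6 -75.6] s [109.2  65.7] a 25.6 z [nan nan nan] px 328 201
0.01 2154 0.010158218460269597
0.02 2200 0.019972599828595478
0.034 8991 0.034001312788871696
0.054 0 nan
0.069 0 nan
clock 17.95 rot deg [-0.02 -0.06 -0.07] shift cm after rot [0.02 0.07 9.82] before rot [0.01 0.07 9.82]
q7 [-0.79 -1.02] open 69.5 grip 0.0 F [0.4 0.2 0.3] tcp [461.5 -74.  138.2]
```

Call:
carry_out(deltas="0 0.09 3 0 0 0.2 0.8; 0 0 3 0 0 0 0.8; 0 0 2 0 0 0 0.8; 0 0 1 0 0 0 0.8; 0 0 0.5 0 0 0 0.8; 0 0 0.2 0 0 0 0.8; 0 0 0 0 0 0 0.8; 0 0 0 0 0 0 0.8", newtons=25)

```text
clock: 18.75
tool_pos: [0.4621, -0.0751, 0.0418]
ee_rot: [0.975, 0.221, 0.001, -0.0]
ft_force: [-0.0, 0.3, -0.3]
opening: 0.0696
grasp_force: 0.0
```

```bash
python3 d.py 461.9 -74.8 40 -64.5
```

```text
clock 18.75 rot deg [ 0.01 -0.08  0.04] shift cm after rot [-0.   -0.04  0.18] before rot [-0.   -0.04  0.18]
q7 [-0.71 -0.83] open 69.6 grip 0.0 F [-0.   0.3 -0.3] tcp [462.1 -75.1  41.8]
```

Call:
carry_out(deltas="0 0 0.18 0 0 0 0.8; 0 0 0 0 0 0 0.5; 0 0 0 0 0 0 0.5; 0 0 0 0 0 0 0.5; 0 0 0 0 0 0 0.5; 0 0 0 0 0 0 0.5; 0 0 0 0 0 0 0.5")

```text
clock: 19.45
tool_pos: [0.4615, -0.0751, 0.0393]
ee_rot: [0.975, 0.221, 0.0, 0.0]
ft_force: [-0.2, 0.1, 1.7]
opening: 0.0499
grasp_force: 25.0
```

Call:
carry_out(deltas="0 0 -0.3 0 0 0 0.5; 0 0 -0.7 0 0 0 0.5; 0 0 -2 0 0 0 0.5; 0 0 -3 0 0 0 0.5; 0 0 -3 0 0 0 0.5; 0 0 -2 0 0 0 0.5; 0 0 0 0 0 0 0.5")

```text
clock: 20.15
tool_pos: [0.4631, -0.0753, 0.152]
ee_rot: [0.975, 0.221, 0.002, -0.0]
ft_force: [0.2, 0.2, -1.6]
opening: 0.0494
grasp_force: 25.0
```

```bash
python3 w.py w10 >/dev/null;python3 st.py w10 .4625 -.074 2>/dev/null; python3 d.py 537 380 150 -110;python3 d.py 537 380 150 -19.8
```

```text
fan none
hs none
copper none
board 2607 c [495.4 -59. ] s [31.4 65.7] a 25.6 z [nan nan nan] px 325 183
0.01 2910 0.01009462390357993
0.02 656 0.01956974004943063
0.034 0 nan
0.054 0 nan
0.069 0 nan
clock 20.2 rot deg [-0.08 -0.16 45.56] shift cm after rot [-8.530e+00 -4.531e+01  4.000e-02] before rot [ 26.38 -37.82   0.13]
q7 [-0.82 -1.04] open 49.6 grip 25.0 F [-0.4 -0.5 -0.4] tcp [462.2 -75.  150.4]
clock 20.2 rot deg [  0.06  -0.17 -44.64] shift cm after rot [ 4.534e+01 -8.380e+00  4.000e-02] before rot [ 26.38 -37.82   0.13]
q7 [-0.82 -1.04] open 49.6 grip 25.0 F [-0.4 -0.5 -0.4] tcp [462.2 -75.  150.4]
```

Call:
carry_out(deltas="0 0 0 0 0 -7.44 0.5; 0 0 0 0 0 -7.44 0.5; 0 0 0 0 0 -7.44 0.5; 0 0 0 0 0 -7.44 0.5; 0 0 0 0 0 -7.44 0.5; 0 0 0 0 0 -7.44 0.5; 0 0 0 0 0 0 0.5")

```text
clock: 20.9
tool_pos: [0.4606, -0.0752, 0.1482]
ee_rot: [0.818, 0.576, -0.001, -0.0]
ft_force: [0.1, -0.2, -0.9]
opening: 0.0496
grasp_force: 25.0
```

Call:
carry_out(deltas="4.6 -0.84 0 0 0 0 0.5; 4.6 -0.84 0 0 0 0 0.5; 4.6 -0.84 0 0 0 0 0.5; 4.6 -0.84 0 0 0 0 0.5; 4.6 -0.84 0 0 0 0 0.5; 4.6 -0.84 0 0 0 0 0.5; 4.6 -0.84 0 0 0 0 0.5; 4.6 -0.84 0 0 0 0 0.5; 4.6 -0.84 0 0 0 0 0.5; 4 -0.8 0 0 0 0 0.5")

```text
clock: 21.9
tool_pos: [0.5361, 0.3828, 0.1477]
ee_rot: [0.819, 0.574, -0.001, -0.0]
ft_force: [1.2, 0.4, -1.4]
opening: 0.0494
grasp_force: 25.0
```

Call:
carry_out(deltas="0 0 0 0 0 0 0.5; 0 0 0 0 0 0 0.5")

```text
clock: 22.1
tool_pos: [0.536, 0.3808, 0.1475]
ee_rot: [0.819, 0.574, -0.001, 0.001]
ft_force: [0.2, -2.2, -1.4]
opening: 0.0495
grasp_force: 25.0
```

```bash
python3 w.py w11 >/dev/null; python3 d.py 537 380 150 -19.8;python3 ext.py w11 517 385 -19.8 .040 .12; python3 rim.py w11 .517 .385 .12 .04
```

```text
clock 22.15 rot deg [-0.01  0.14 -0.19] shift cm after rot [ 0.08  0.02 -0.2 ] before rot [ 0.08  0.02 -0.2 ]
q7 [-1.13 -0.83] open 49.5 grip 25.0 F [ 1.5 -1.2 -1.9] tcp [536.5 379.3 148. ]
8311 X [-65.1 -60.4 -53.2  68.1  68.9  70. ] Y [-41.5 -38.6 -31.4  54.8  55.3  56.5]
8585 c [522.7 389.2] s [ 99.2 135.8] a 70.6
```

View pics/w11.png

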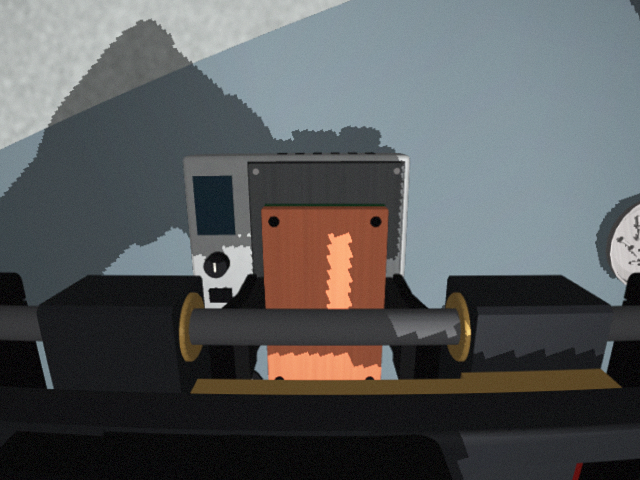

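The module is held at (322,290) above the preheater. The plate's far edge runs from (249,162) to (402,165), with the box's far corners at (185,157) and (409,155). I'll cast these onto z = 40 mm.

```bash
python3 - <<'E'
from h import *
import pickle
im=pickle.load(open('w11.pkl','rb'));W=cloud(im)
a=np.radians(-19.8);ax=np.array([[np.cos(a),np.sin(a)],[-np.sin(a),np.cos(a)]])
def loc(p): return (ax@(p[:2]*1000-[536,380])).round(1)
for n,u,v in[('boxL',185,157),('boxR',409,155),('plateL',249,162),('plateR',402,162),('plateR low',402,250),('plateL low',248,235),('knob',217,265),('plate mid',325,185),('strip',215,170),('screwL',256,172),('screwR',397,171)]:
    print(n,loc(ray(im,u,v,.04)),'depth pt',loc(W[v,u]),W[v,u,2].round(4))
# module top in hand
m=(abs(W[...,2]-.142)<.006)&(cv2.cvtColor(im['color'],cv2.COLOR_RGB2HSV)[...,1]>90)
P=W[m]; q=(P[:,:2]*1000-[536,380])@ax.T; print('module',np.percentile(q,[1,99],axis=0).round(1),np.nanmedian(P[:,2]))
g=im['color'][200].astype(int).sum(1);print(g[235:262],g[392:415])
g=im['color'][:,300].astype(int).sum(1);print(g[148:170])
E
```

```text
boxL [-90.4  58. ] depth pt [-92.7  57.6] 0.0335
boxR [52.1 58.7] depth pt [60.5 56.7] 0.0002
plateL [-49.5  54.4] depth pt [-50.3  54.1] 0.0356
plateR [47.8 54.3] depth pt [48.6 54. ] 0.036
plateR low [50.6 -4. ] depth pt [51.8 -5.8] 0.034
plateL low [-52.5   6.5] depth pt [-53.5   5.1] 0.0346
knob [-74.8 -14.6] depth pt [-73.5 -13. ] 0.0448
plate mid [-1.1 39.6] depth pt [-1.1 39.7] 0.0407
strip [-71.6  49.5] depth pt [-73.5  49. ] 0.0333
screwL [-45.2  48.1] depth pt [-44.9  48.3] 0.0419
screwR [44.9 48.6] depth pt [45.  48.6] 0.0394
module [[-26.1 -32.5]
 [ 23.   43.4]] 0.14196442795289452
[346 323 335 329 334 334 326 331 337 325 331 325 341 326 164 144 163 167
 180 189 168 170 174 173 173 183 159] [169 171 162 169 162 171 185 225 327 360 312 473 648 617 574 483 419 448
 445 451 449 457 458]
[253 245 241 237 207  62 164 279 313 304 331 328 291 153  76 113 164 175
 174 169 169 178]
```

Call:
carry_out(deltas="0.25 0 2.5 0 0 0 0.5; 0 0 2.5 0 0 0 0.5; 0 0 2 0 0 0 0.5; 0 0 1 0 0 0 0.5; 0 0 0.2 0 0 0 0.5; 0 0 0 0 0 0 0.5; 0 0 0 0 0 0 0.5")

```text
clock: 22.85
tool_pos: [0.5382, 0.3828, 0.0685]
ee_rot: [0.818, 0.575, 0.001, -0.0]
ft_force: [-0.1, 0.6, -1.3]
opening: 0.0494
grasp_force: 25.0
```

```bash
python3 d.py 536.9 382 57.3 -19.8
```

```text
clock 22.85 rot deg [ 0.05 -0.08 -0.06] shift cm after rot [-0.12 -0.1   1.12] before rot [-0.12 -0.1   1.12]
q7 [-1.11 -0.79] open 49.4 grip 25.0 F [-0.1  0.6 -1.3] tcp [538.2 382.8  68.5]
```

Call:
carry_out(deltas="0 0 0.5 0 0 0 0.5; 0 0 0.3 0 0 0 0.5; 0 0 0.2 0 0 0 0.5; 0 0 0.1 0 0 0 0.5; 0 0 0 0 0 0 0.5; 0 0 0 0 0 0 0.5")

```text
clock: 23.45
tool_pos: [0.5375, 0.3827, 0.0575]
ee_rot: [0.818, 0.575, -0.0, -0.0]
ft_force: [-5.5, -2.2, 11.6]
opening: 0.0498
grasp_force: 31.9
```

Call:
carry_out(deltas="0 0 0 0 0 0 0.75; 0 0 0 0 0 0 0.75; 0 0 0 0 0 0 0.75; 0 0 0 0 0 0 0.75; 0 0 -1 0 0 0 0.75; 0 0 -3 0 0 0 0.75; 0 0 -4 0 0 0 0.75; 0 0 -3 0 0 0 0.75; 0 0 0 0 0 0 0.75")

```text
clock: 24.35
tool_pos: [0.5393, 0.3839, 0.1716]
ee_rot: [0.818, 0.575, 0.003, -0.001]
ft_force: [-0.1, -0.1, -0.5]
opening: 0.065
grasp_force: 0.0
```

```bash
python3 w.py w12 >/dev/null; python3 - <<'E'
from h import *
import pickle
im=pickle.load(open('w12.pkl','rb'));W=cloud(im)
a=np.radians(-19.8);ax=np.array([[np.cos(a),np.sin(a)],[-np.sin(a),np.cos(a)]])
hsv=cv2.cvtColor(im['color'],cv2.COLOR_RGB2HSV)
m=(abs(W[...,2]-.052)<.004)&(hsv[...,1]>90)&(hsv[...,0]<20)
c,s,b=cv2.minAreaRect((W[m][:,:2]*1000).astype(np.float32));print('module',np.round(c,1),s,b,np.nanmedian(W[m][:,2]),'local',ax@(np.array(c)-[536.9,383.5]))
n=(abs(W[...,2]-.040)<.003)&(np.hypot(W[...,0]-.537,W[...,1]-.383)<.08)
q=(W[n][:,:2]*1000-[536.9,383.5])@ax.T;print(np.percentile(q,[.5,2,98,99.5],axis=0).round(1))
E
python3 d.py 462 -74.8 150 -64.5
```

```text
module [536.7 384.6] (81.63179016113281, 50.136749267578125) 70.1105728149414 0.05199429618567003 local [-0.58438004  0.97530839]
[[-68.5 -49.2]
 [-49.4 -48.1]
 [ 48.8  49.4]
 [ 49.7  50. ]]
clock 24.4 rot deg [-1.00e-02 -2.30e-01  4.47e+01] shift cm after rot [-26.61  38.08   1.89] before rot [-45.71   8.34   1.74]
q7 [-1.14 -0.83] open 65.4 grip 0.0 F [-0.2  0.  -1. ] tcp [538.3 383.5 168.9]
```

View pics/w12.png

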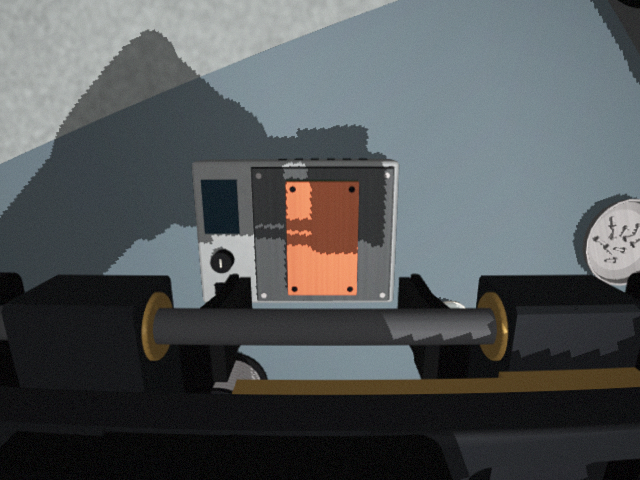

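The module at (321,238) sits square on the plate, within 1–2 mm of its centre. Carrier next.

Call:
carry_out(deltas="-4.57 0.83 0 0 0 0 1; -4.57 0.83 0 0 0 0 1; -4.57 0.83 0 0 0 0 1; -4.57 0.83 0 0 0 0 1; -4.57 0.83 0 0 0 0 1; -4.57 0.83 0 0 0 0 1; -4.57 0.83 0 0 0 0 1; -4.57 0.83 0 0 0 0 1; -4.57 0.83 0 0 0 0 1; -4.57 0.83 0 0 0 0 1")

```text
clock: 25.4
tool_pos: [0.4593, -0.0767, 0.1656]
ee_rot: [0.818, 0.575, -0.0, -0.001]
ft_force: [1.0, -0.3, 0.3]
opening: 0.0868
grasp_force: 0.0
```

Call:
carry_out(deltas="0 0 0 0 0 7.45 1; 0 0 0 0 0 7.45 1; 0 0 0 0 0 7.45 1; 0 0 0 0 0 7.45 1; 0 0 0 0 0 7.45 1; 0 0 0 0 0 7.45 1; 0 0 0 0 0 0 1; 0 0 0 0 0 0 1")

```text
clock: 26.2
tool_pos: [0.4602, -0.0752, 0.1658]
ee_rot: [0.975, 0.223, -0.001, -0.0]
ft_force: [-0.4, -0.7, 0.3]
opening: 0.087
grasp_force: 0.0
```

```bash
python3 w.py w13 >/dev/null; python3 st.py w13 .4625 -.074 2>/dev/null;python3 d.py 461.5 -75.1 80 -64.4
```

```text
fan none
hs none
copper none
board 6545 c [460.2 -75.7] s [109.7  65.6] a 25.4 z [nan nan nan] px 327 220
0.01 7212 0.010082848876440176
0.02 3828 0.01956028454565084
0.034 0 nan
0.054 0 nan
0.069 0 nan
clock 26.25 rot deg [-0.02  0.05  0.11] shift cm after rot [0.12 0.04 8.59] before rot [0.12 0.04 8.59]
q7 [-0.82 -1.06] open 86.8 grip 0.0 F [ 0.3 -0.7 -0.1] tcp [460.3 -75.3 165.9]
```

Call:
carry_out(deltas="0.05 0.02 4 0 0 0.2 1; 0 0 4 0 0 0 1; 0 0 3 0 0 0 1; 0 0 1 0 0 0 1; 0 0 0 0 0 0 1; 0 0 0 0 0 0 1", newtons=25)

```text
clock: 26.85
tool_pos: [0.462, -0.0756, 0.0474]
ee_rot: [0.976, 0.219, 0.0, 0.0]
ft_force: [-1.1, 0.5, 0.6]
opening: 0.0871
grasp_force: 0.0
```

```bash
python3 d.py 460.9 -75.4 21 -64.5
```

```text
clock 26.85 rot deg [ 0.03 -0.05 -0.18] shift cm after rot [-0.09 -0.06  2.64] before rot [-0.09 -0.06  2.64]
q7 [-0.74 -0.84] open 87.1 grip 0.0 F [-1.1  0.5  0.6] tcp [462.  -75.6  47.4]
```

Call:
carry_out(deltas="-0.05 -0.05 1.3 0 0 0 1; 0 0 0.8 0 0 0 1; 0 0 0.4 0 0 0 1; 0 0 0 0 0 0 1; 0 0 0 0 0 0 1")

```text
clock: 27.35
tool_pos: [0.4609, -0.0752, 0.0217]
ee_rot: [0.976, 0.219, 0.0, 0.0]
ft_force: [-0.4, 0.4, 0.7]
opening: 0.0868
grasp_force: 0.0
```

Call:
carry_out(deltas="0 0 0 0 0 0 0.7; 0 0 0 0 0 0 0.7; 0 0 0 0 0 0 0.7; 0 0 0 0 0 0 0.7; 0 0 0 0 0 0 0.7; 0 0 0 0 0 0 0.7")

```text
clock: 27.95
tool_pos: [0.4607, -0.0752, 0.0214]
ee_rot: [0.976, 0.219, 0.0, 0.0]
ft_force: [0.3, 0.1, 2.6]
opening: 0.0659
grasp_force: 25.0
```

```bash
python3 d.py 537 -415 120 -12.6
```

```text
clock 27.95 rot deg [ 1.000e-02 -0.000e+00 -5.211e+01] shift cm after rot [-31.5   14.86  -9.86] before rot [-7.62 33.99 -9.86]
q7 [-0.7  -0.79] open 65.9 grip 25.0 F [0.3 0.1 2.6] tcp [460.7 -75.2  21.4]
```

Call:
carry_out(deltas="0 0 -0.3 0 0 0 0.7; 0 0 -0.7 0 0 0 0.7; 0 0 -2 0 0 0 0.7; 0 0 -3 0 0 0 0.7; 0 0 -3 0 0 0 0.7; 0 0 -1 0 0 0 0.7; 0 0 0 0 0 0 0.7")

```text
clock: 28.65
tool_pos: [0.4615, -0.0748, 0.1225]
ee_rot: [0.976, 0.219, 0.002, -0.001]
ft_force: [0.4, 0.6, -2.5]
opening: 0.0657
grasp_force: 25.0
```

Call:
carry_out(deltas="0 0 0 0 0 7.6 0.7; 0 0 0 0 0 7.6 0.7; 0 0 0 0 0 7.6 0.7; 0 0 0 0 0 7.6 0.7; 0 0 0 0 0 7.6 0.7; 0 0 0 0 0 0 0.7; 0 0 0 0 0 0 0.7")

```text
clock: 29.35
tool_pos: [0.4599, -0.0751, 0.1204]
ee_rot: [0.994, -0.109, -0.001, 0.0]
ft_force: [-0.6, 0.1, -1.5]
opening: 0.0656
grasp_force: 25.0
```

```bash
python3 d.py 537 -415 120 -102.6
```

```text
clock 29.35 rot deg [0.05 0.08 0.12] shift cm after rot [14.94 31.49  0.04] before rot [14.87 31.52  0.05]
q7 [-0.87 -1.65] open 65.6 grip 25.0 F [-0.6  0.1 -1.5] tcp [459.9 -75.1 120.4]
```

Call:
carry_out(deltas="1.87 3.94 0 0 0 0 0.7; 1.87 3.94 0 0 0 0 0.7; 1.87 3.94 0 0 0 0 0.7; 1.87 3.94 0 0 0 0 0.7; 1.87 3.94 0 0 0 0 0.7; 1.87 3.94 0 0 0 0 0.7; 1.87 3.94 0 0 0 0 0.7; 1.87 3.94 0 0 0 0 0.7; 0 0 0 0 0 0 0.7; 0 0 0 0 0 0 0.7")

```text
clock: 30.35
tool_pos: [0.536, -0.4169, 0.1199]
ee_rot: [0.994, -0.111, -0.001, 0.0]
ft_force: [0.3, 0.6, -0.8]
opening: 0.0659
grasp_force: 25.0
```

```bash
python3 w.py w14 >/dev/null; python3 d.py 537 -415 30 -102.6;python3 ext.py w14 537 -415 -12.6 .016 .12;python3 ext.py w14 537 -415 -12.6 .006 .12
```

```text
clock 30.4 rot deg [-0.04  0.09 -0.02] shift cm after rot [ 0.02 -0.04  9.01] before rot [ 0.04 -0.03  9.01]
q7 [-0.03 -0.83] open 65.8 grip 25.0 F [-0.4  0.5 -1.9] tcp [ 536.7 -415.3  120.1]
3852 X [-27.8 -24.1 -20.1  77.   77.5  77.6] Y [-63.2 -62.8 -62.4  66.9  67.3  67.6]
9214 X [-29.3 -23.3 -13.3  69.9  70.5 112.6] Y [-103.8  -59.1  -58.4   63.2   63.5   96.4]
```

View pics/w14.png

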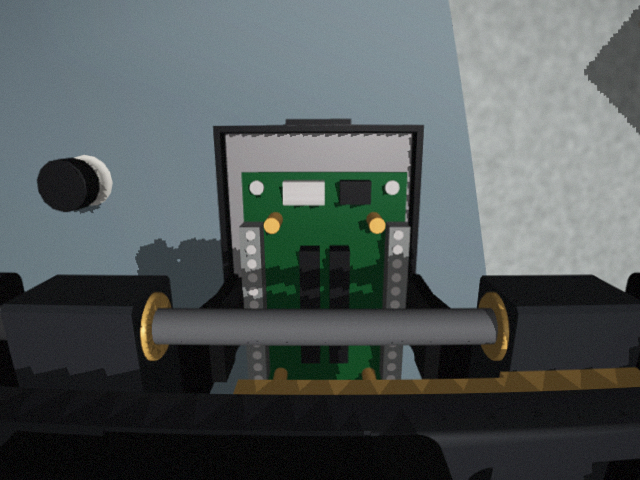

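The carrier at (323,280) is held level over the tray, whose walls are at u=218 and u=420. The tray centre is 2.2 mm towards +y, so I'll correct and lower.

Call:
carry_out(deltas="0 -0.22 3 0 0 0 0.7; 0 0 3 0 0 0 0.7; 0 0 1.5 0 0 0 0.7; 0 0 0.7 0 0 0 0.7; 0 0 0 0 0 0 0.7; 0 0 0 0 0 0 0.7")

```text
clock: 31.0
tool_pos: [0.5382, -0.4137, 0.0405]
ee_rot: [0.994, -0.11, 0.001, 0.0]
ft_force: [0.0, 0.3, -0.7]
opening: 0.0657
grasp_force: 25.0
```

```bash
python3 d.py 537.1 -412.9 27.4 -102.6
```

```text
clock 31.0 rot deg [ 0.04 -0.08 -0.08] shift cm after rot [-0.13 -0.05  1.31] before rot [-0.13 -0.05  1.31]
q7 [ 0.   -0.79] open 65.7 grip 25.0 F [ 0.   0.3 -0.7] tcp [ 538.2 -413.7   40.5]
```

Call:
carry_out(deltas="0 0 0.6 0 0 0 0.7; 0 0 0.4 0 0 0 0.7; 0 0 0.2 0 0 0 0.7; 0 0 0.1 0 0 0 0.7; 0 0 0 0 0 0 0.7; 0 0 0 0 0 0 0.7")

```text
clock: 31.6
tool_pos: [0.5376, -0.4134, 0.0274]
ee_rot: [0.994, -0.111, 0.0, -0.0]
ft_force: [-3.5, 3.7, 10.0]
opening: 0.0656
grasp_force: 25.0
```

Call:
carry_out(deltas="0 0 0 0 0 0 0.87; 0 0 0 0 0 0 0.87; 0 0 0 0 0 0 0.87; 0 0 0 0 0 0 0.87; 0 0 -1 0 0 0 0.87; 0 0 -3 0 0 0 0.87; 0 0 -4 0 0 0 0.87; 0 0 -4 0 0 0 0.87; 0 0 -3 0 0 0 0.87; 0 0 0 0 0 0 0.87")

```text
clock: 32.6
tool_pos: [0.5389, -0.4154, 0.182]
ee_rot: [0.994, -0.111, 0.003, 0.002]
ft_force: [0.8, -0.8, 0.8]
opening: 0.0757
grasp_force: 0.0
```

Call:
carry_out(deltas="0 0 -3 0 0 0 0.87; 0 0 -2 0 0 0 0.87; 0 0 0 0 0 0 0.87; 0 0 0 0 0 0 0.87; 0 0 0 0 0 0 0.87")

```text
clock: 33.1
tool_pos: [0.5373, -0.4129, 0.2251]
ee_rot: [0.994, -0.111, -0.001, -0.0]
ft_force: [0.6, 0.4, 0.1]
opening: 0.076
grasp_force: 0.0
```

```bash
python3 - <<'E'
from h import *
a=bot.get_image('wrist');s=bot.get_image('scene')
save('fin',np.hstack([cv2.resize(a['color'],(400,300)),cv2.resize(s['color'],(400,300))]))
W=cloud(a);hsv=cv2.cvtColor(a['color'],cv2.COLOR_RGB2HSV)
m=(abs(W[...,2]-.016)<.003)&(hsv[...,1]>110)&(hsv[...,0]>50)&(hsv[...,0]<85)
print(cv2.minAreaRect((W[m][:,:2]*1000).astype(np.float32)),np.nanmedian(W[m][:,2]))
st=bot.read_state();print(st['clock'],st['tool_pos'],st['ft_force'],st['grasp_force'])
E
```

```text
((532.0552368164062, -373.7633361816406), (205.2220001220703, 134.18563842773438), 81.62173461914062) 0.016065536070661968
33.2 [ 0.53730816 -0.41294901  0.22515867] [-0.81085038  0.35391403 -0.78445131] 0.0
```

View pics/fin.png

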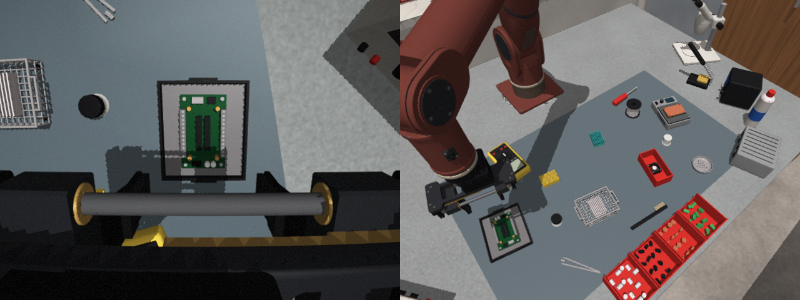

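The carrier stands at (203,130), centred in the tray with its board at 16 mm. The scene view shows the fan, heat sink and module in place, and the meter and reel where they were. Handing in.

```bash
python3 -c "
from workcell import bot
print(bot.hand_in())"
```

```text
the job is handed in; nothing more can be done
None
```

All four parts are set down where you asked — fan in the red drawer, heat sink in the wire basket, module centred on the hot plate, carrier board in the foam tray — and the job was handed in at about 33 s; the hand-in returned no verdict, but the last pictures showed every part in place and the multimeter and reel apparently where they were.

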